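# Free the locked teapot lid and stand it on the draining tray

### The arm

A 6-joint arm with a two-finger parallel gripper is mounted at the origin on the work surface. World frame = base frame: x ahead of the robot, y to its left, z up, the work surface at z = 0. Lengths are in mm, angles in rad, forces in N, time in s.
With the tool pointing down it reaches from about 300 to 775 mm from the base axis. Payload 14.6 kg.
Tool frame: the origin (TCP) lies at the very end of the fingers, on their centre line; the grasp point (between the pads) lies 19 mm behind it; z points along the fingers, y is the line along which they close (so a half turn about z gives the same grasp; the last joint's range is limited). The gripper opens to 85 mm and grips with 20 to 120 N. Pads are 22 mm wide; open, the fingers measure 114 mm over their backs; the gripper's body (76 mm by 85 mm) begins 54 mm behind the grasp point. The pads swing forward as they close: fully open they stand 13 mm farther back than shut.
Start: joints at [1.144, 0.3, 1.521, -0, 1.321, -0.067], TCP at [193.645, 514.773, 231.281] pointing down, gripper open.
Joint ranges: [-3.03, 3.03], [-0.79, 2.21], [0.23, 2.52], [-1.04, 4.18], [0, 3.07], [-2.55, 2.55]. Speed limits (rad/s): [2.22, 2.22, 2.57, 3.14, 3.14, 3.14].

### API

Orientations are given as [roll, pitch, yaw] about the fixed x, y, z axes, in that order (R = Rz(yaw) Ry(pitch) Rx(roll)).
In Python, from workcell import status, imaging, sign_off gives the robot as it stands.
- The arm moves only by the tool drive_tool, never from a script. Its argument "commands" is one flat list of numbers, 4 for each row, row after row: the shift along the tool's x, y, z normalised to -1 to 1, where 1 is 0.1 m, then the turn about the tool's z normalised to -1 to 1, where 1 is pi rad. A call has 1 to 8 rows; each row is the pose to reach, as a shift and turn from the pose commanded when the call began, along the tool's axes at that moment, turning the shorter way round; what a row does not reach only later rows make up. A row lasts 1/8 s, in which the tool goes at most 62.5 mm and 10.7 degrees, less where a joint would pass 70% of its speed; a pose out of reach is approached as far as the arm can. A call with a number of a shift or a turn outside -1 to 1 is refused whole. A call with a gripper value outside its range is refused whole. "grip" is the opening, from 0 (shut) to 1 (fully open), set as the call begins (left out, the last holds). The fingers move at their own pace and stop on an object; the grip force is fixed at half the most. Time passes only in rows, so rows that repeat a pose let the fingers close. It gives the time, the measured TCP pose, the force, the opening and the grip force at its end, in the units of the state.
- status.get_obs(): the state, without advancing time (a new reading comes with each control period).
- imaging.read_camera(name): name is "side" or "top"; returns the picture (420x560x3 uint8, red, green, blue); there is no depth.
- imaging.camera_params(name): a dict with "mtx" (3x3 intrinsics, pixels), "k1" (the pictures are not rectified: a ray, as slopes to the right and down, at radius r is drawn at 1 + k1 r^2 times it, then the intrinsics apply), "view" (4x4, takes a point from world to camera coordinates). Camera axes: x right, y down, z forward; pixel columns grow to the right and rows downward; lengths in mm; the calibration is good to about 2 mm. A picture is of the moment at which its call begins. camera_params takes no time and is no camera call.
- sign_off(): hands the job in; it is judged then, once.
The state is a dict: "time_s": time; "joint_pos": joint angles; "dq": joint speeds; "effort": joint torques, N m; "tcp_pos": TCP position; "eef_rot": TCP orientation; "contact_force": force on the tool from outside, world axes, zero at the start; "moment": the same for the moment, N m; "finger_gap": finger opening in mm; "grasp_force": force on a finger pad.
Only numpy, scipy, OpenCV 4.12 (cv2) and the standard library are available. Lean on these libraries where they do the work, as an engineer would, in place of code of your own. Each camera call takes 0.05 s, during which the arm holds its last target. There are 200 camera calls.

### The job

Take the lid off the blue teapot for washing up. It is locked by two hidden lugs, so turn it by the knob, feeling with a light upward pull, until the lugs meet their gaps and it lifts free; do not lift, tip or drag the pot, which stays standing where it is. Then set the lid down gently, not dropped, flat and knob up on the ribs of the black draining tray, let go, and leave everything else where it is.

Things in the scene. Friction and masses are not known exactly. Their poses are not given: they have to be found in the camera images.
- pot: Dark blue stoneware teapot, loose on the counter, 0.85 to 1.3 kg: 8 to 13 N lift it. Origin: centre of its underside; z up along its axis, +x towards the spout, -x towards the loop handle. Belly 148 mm across; the spout reaches 130 mm and the handle 121 mm from the axis, both below 112 mm. If the lid is pulled up while locked, the pot comes with it.
- rim (a point): The centre of the pot's mouth at the top of its flat rim, 104 mm above the pot's underside; axes as the pot's. Rim 100 mm across, mouth 72 mm. The rim is an inward ledge 6 mm thick with two facing gaps, each about 50 degrees wide, hidden by the lid's flange.
- lid: Dark blue round lid with a light wooden knob, about 0.2 kg. Origin: centre of the underside of its collar, on the pot 86 mm above the pot's underside; z up. Heights above the origin: collar 69 mm across, 0 to 18 mm, 1.5 mm play in the mouth; flange 95 mm across, 18 to 24; shallow dome to 30; knob 28 mm across, 30 to 55. Its x and y axes tell nothing of where the lugs are.
- lugs (a point): Same point as the lid's origin. At this height two facing lugs, 14 mm wide, stick out 6.5 mm from the collar and hold under the pot's ledge: locked, the lid rises only 2.5 mm. Their angle is hidden and differs each time. The lid turns easily either way, with no stop or click; it starts locked and comes free within 2.8 rad of turning, over a span of about 0.35 rad.
- knob (a point): The point on the lid's axis in the middle of the wooden knob, 43 mm above the lid's origin and 13 mm above the dome; knob 28 mm across, its top 12 mm above this point.
- tray: Black plastic draining tray with grey ribs, fixed on the counter, 340 mm long (its x) and 220 mm wide (its y). Origin: centre of its underside. Rib tops 10 mm above the origin, rim 20 mm high and 6 mm thick all round. An upturned cream mug and a green tumbler dry on the +x half; the -x half is empty.
- free_end (a point): The middle of the empty half of the draining tray, 75 mm from its centre towards its -x end, at the height of the rib tops. Axes as the tray's.
- mug_drying: Upturned cream mug on the tray, 80 mm across, 92 mm high; origin: centre of its rim on the ribs. Leave alone.
- tumbler: Upturned green tumbler on the tray, 68 mm across, 105 mm high; origin: centre of its rim on the ribs. Leave alone.
- mug: Red mug on the counter, 82 mm across, 95 mm high; origin: centre of its underside. Leave alone.
- soap: White soap bottle with a green label, 60 mm across, 170 mm high; origin: centre of its underside. Leave alone.
- sponge: Yellow and green sponge, 110 x 70 x 32 mm; origin: centre of its underside. Leave alone.
- sugar: White sugar jar with a steel top, 72 mm across, 100 mm high; origin: centre of its underside. Leave alone.
- teaspoon: Steel teaspoon on the counter near the robot, 150 mm long; its origin lies about its middle, under it. Leave alone.
There are look-alikes about, which are no part of the job. There is more than one size of the lid; the job needs the smallest.

How it is judged:
By the outcome, as a careful person would: the job done as asked, in the order asked, and still so for the second after the job is handed in, with the robot touching nothing.
It also fails if it takes over 58 s, if anything falls off the work surface, if the arm or the gripper's body presses on something with over 40 N, if the wrist force passes 120 N, or if a joint passes its speed limit or range.

## Working session

There is one attempt and no reset: what is moved stays moved. The work goes in short steps, Python scripts to look and compute and a tool call to move; the robot and the scene stay as the last step left them, time stands still between calls to the robot, and variables do not carry over. Pictures are saved under pics/ and viewed, at most 10 in all, crops included, and the job is handed in when it is done.

Besides the shell and the picture viewer there is one more tool, called after "Request:" in YAML: its name, and indented under it one key for each argument. drive_tool: Moves the arm, as the interface text tells. Its arguments: {"type":"object","properties":{"commands":{"type":"array","items":{"type":"number"}},"grip":{"type":"number"}},"required":["commands"]}

```bash
mkdir -p pics; cat > h.py <<'E'
import numpy as np, cv2
from workcell import status, imaging
P={n:imaging.camera_params(n) for n in("side","top")}
def ray(n,u,v):
    p=P[n];K=np.array(p["mtx"]);V=np.array(p["view"]);k=p["k1"]
    d=cv2.undistortPoints(np.array([[[u,v]]],float),K,np.array([k,0,0,0.]))[0,0]
    # refine: distorted = s*(1+k r^2)
    m=(np.linalg.inv(K)@[u,v,1])[:2];s=m.copy()
    for _ in range(50): s=m/(1+k*(s@s))
    R=V[:3,:3];c=-R.T@V[:3,3];w=R.T@np.array([s[0],s[1],1]);return c,w/np.linalg.norm(w)
def plane(n,u,v,z):
    c,w=ray(n,u,v);return c+w*(z-c[2])/w[2]
def tri(a,b):
    (c1,w1),(c2,w2)=ray("side",*a),ray("top",*b)
    t=np.linalg.lstsq(np.c_[w1,-w2],c2-c1,rcond=None)[0]
    p,q=c1+t[0]*w1,c2+t[1]*w2;return (p+q)/2,np.linalg.norm(p-q)
def proj(n,X):
    p=P[n];V=np.array(p["view"]);c=V[:3,:3]@X+V[:3,3];s=c[:2]/c[2];s=s*(1+p["k1"]*(s@s));return (np.array(p["mtx"])@[*s,1])[:2]
E
python3 - <<'E'
from h import *
for n in P:
    im=imaging.read_camera(n);cv2.imwrite(f"pics/{n}0.png",im[:,:,::-1]);print(n,ray(n,280,210))
E
```

```text
side (array([ 522.06961814, 1388.31247342, 1021.39625122]), array([ 0.04402675, -0.83660387, -0.54603627]))
top (array([ 454.30323343,    7.31078461, 1752.09850664]), array([ 0.08057472, -0.00456421, -0.99673812]))
```

View pics/side0.png

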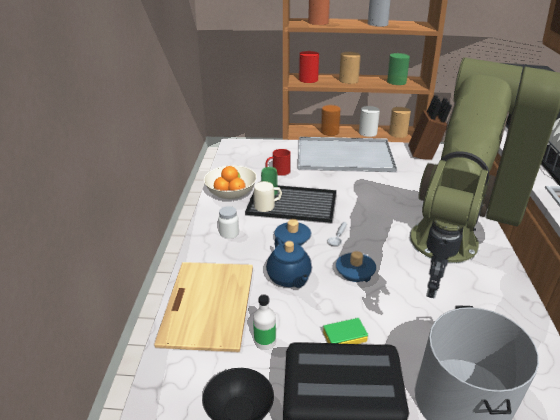

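View pics/top0.png

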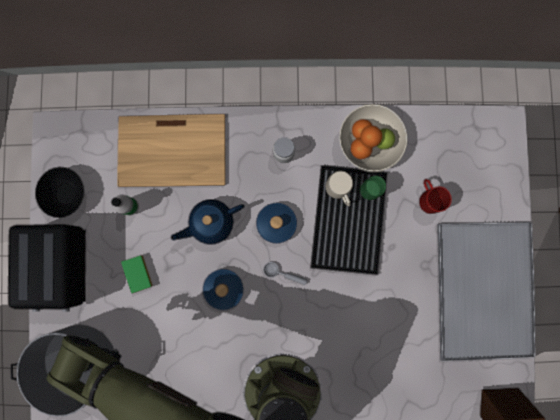

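The side view shows the pot's knob at about (289,246) and spare larger lids at (292,228) and (356,262). The top view shows the pot knob at (207,219), the spare lids at (277,222) and (222,290), and the tray at about (348,220) with its empty half nearer the robot (lower).

```bash
python3 - <<'E'
from h import *
I={n:cv2.imread(f"pics/{n}0.png") for n in P}
def blobs(n,box):
    x0,y0,x1,y1=box;h=cv2.cvtColor(I[n],cv2.COLOR_BGR2HSV)[y0:y1,x0:x1]
    m=cv2.inRange(h,(5,70,70),(28,255,255))
    k,l,s,c=cv2.connectedComponentsWithStats(m)
    return [(s[i]+[x0,y0,0,0,0],c[i]+[x0,y0]) for i in range(1,k) if s[i,4]>8]
out={}
for n,b in(("side",(265,210,385,290)),("top",(190,200,300,305))):
    out[n]=blobs(n,b)
    for s,c in out[n]: print(n,s,c)
h=cv2.cvtColor(I["top"],cv2.COLOR_BGR2HSV)
m=cv2.inRange(I["top"],(0,0,0),(75,75,75))[150:290,300:400]
m=cv2.morphologyEx(m,cv2.MORPH_CLOSE,np.ones((7,7)))
c=max(cv2.findContours(m,0,2)[0],key=cv2.contourArea)+[300,150]
r=cv2.minAreaRect(c);print(r)
for q in cv2.boxPoints(r): print(q,plane("top",*q,20))
a=cv2.resize(I["side"][220:295,250:330],None,fx=6,fy=6,interpolation=2)
b=cv2.resize(I["top"][160:280,300:400],None,fx=3.75,fy=3.75,interpolation=2)
d=cv2.resize(I["top"][190:265,165:245],None,fx=5,fy=5,interpolation=2)
C=np.zeros((600,800,3),np.uint8)
a=cv2.resize(a,(400,375));C[:375,:400]=a;C[:450,400:775]=b
cv2.imwrite("pics/crop.png",C);cv2.imwrite("pics/d.png",np.vstack([np.hstack([a,d])]))
E
```

```text
side [288 219  10  14 126] [292.49206349 225.38095238]
side [285 242   9  10  80] [288.9    246.3125]
side [351 252  12  14 142] [356.1971831  258.20422535]
top [203 216   9   9  67] [206.89552239 219.79104478]
top [270 216  13  13 121] [276.19834711 221.92561983]
top [216 284  11  13 106] [221.18867925 290.03773585]
((350.2261047363281, 210.92063903808594), (68.07876586914062, 121.15929412841797), 5.856013774871826)
[310.18347 267.71115] [405.93647897 -95.79957249  20.        ]
[322.54523 147.18413] [ 799.80747113 -143.22560947   20.        ]
[390.26874 154.13013] [ 774.72289592 -366.81202132   20.        ]
[377.90698 274.65717] [ 380.05055546 -315.47661132   20.        ]
```

View pics/crop.png

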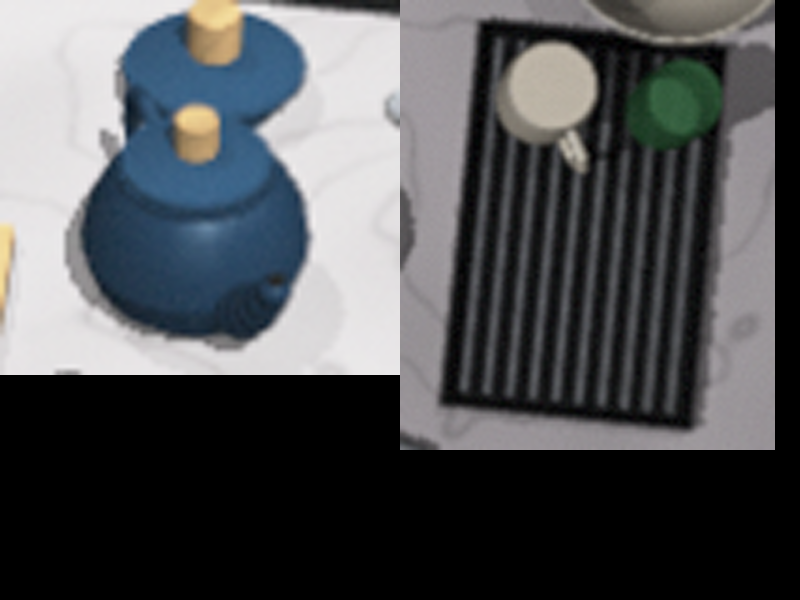

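View pics/d.png

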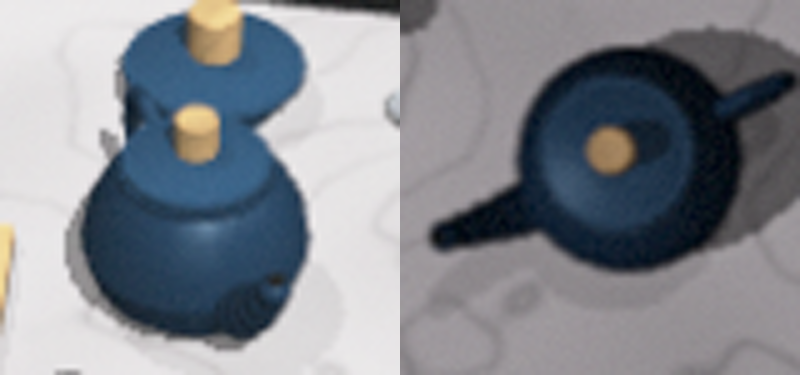

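The crops show the pot's knob top at side pixel (289,242) and top pixel (207,220). The tray corners in the top view are (321,165), (387,172), (378,274) and (311,268), and the empty half is the lower one.

```bash
python3 - <<'E'
from h import *
print("knobtop",tri((289.0,242.0),(206.8,219.7)), "knobmid check",tri((288.9,246.3),(206.8,219.7)))
print(plane("top",206.8,219.7,141))
for z in(20,):
    c=[plane("top",u-.4,v-.4,z)[:2] for u,v in((321.3,165.3),(387.5,172),(377.9,274.1),(310.9,267.7))]
    c=np.array(c);print(c,np.linalg.norm(c-np.roll(c,-1,0),axis=1))
    ctr=c.mean(0);ax=(c[0]+c[1]-c[2]-c[3]);ax/=np.linalg.norm(ax);print(ctr,ax,"free",ctr-75*ax)
f=[*(ctr-75*ax),10];print(proj("side",np.array(f)),proj("top",np.array(f)))
# side-view check of tray corners
for p in c: print(proj("side",np.array([*p,20])))
o=status.get_obs();print(o["tcp_pos"],o["eef_rot"],o["time_s"],o["finger_gap"])
from scipy.spatial.transform import Rotation as R
print(R.from_euler("xyz",o["eef_rot"]).as_matrix().round(3))
E
```

```text
knobtop (array([556.86278984, 221.73667293, 143.08169544]), np.float64(1.8654452567706867)) knobmid check (array([557.40436669, 223.75583264, 127.96678318]), np.float64(2.7251059564474716))
[557.93118999 222.00535194 141.        ]
[[ 740.93316382 -136.59859253]
 [ 716.60418846 -354.38574589]
 [ 383.1711857  -314.20861913]
 [ 407.24890096  -96.84411394]] [219.14183354 335.8448583  218.69399737 336.04405343]
[ 561.98935974 -225.50926787] [ 0.99289838 -0.11896553] free [ 487.52198091 -216.58685282]
[309.62217285 203.22899919] [346.55316598 242.03084759]
[244.31543552 210.39078806]
[255.84324213 182.64211443]
[334.68521121 189.35265803]
[330.97231784 218.42312507]
[193.55824741 514.58818228 230.77413072] [-3.14056918e+00 -4.07068818e-05  2.78180640e+00] 0.1 85.80090094030118
[[-0.936  0.352 -0.   ]
 [ 0.352  0.936 -0.001]
 [ 0.    -0.001 -1.   ]]
```

Request:
drive_tool:
  commands: [-0.44, -0.15, 0, 0, -0.89, -0.29, 0, 0]

```text
time_s: 0.35
tcp_pos: [267.2, 455.5, 230.9]
eef_rot: [-3.141, -0.0, 2.783]
contact_force: [0.9, -0.1, 0.4]
finger_gap: 85.4
grasp_force: 0.0
```

Request:
drive_tool:
  commands: [-0.44, -0.15, 0, 0, -0.89, -0.29, 0, 0]

```text
time_s: 0.6
tcp_pos: [340.7, 396.7, 231.1]
eef_rot: [-3.141, -0.0, 2.782]
contact_force: [-0.3, 0.4, -0.4]
finger_gap: 85.7
grasp_force: 0.0
```

Request:
drive_tool:
  commands: [-0.44, -0.15, 0, 0, -0.89, -0.29, 0, 0]

```text
time_s: 0.85
tcp_pos: [413.9, 338.2, 231.1]
eef_rot: [-3.141, -0.0, 2.782]
contact_force: [0.4, 0.3, -0.1]
finger_gap: 85.1
grasp_force: 0.0
```

Request:
drive_tool:
  commands: [-0.44, -0.15, 0, 0, -0.89, -0.29, 0, 0]

```text
time_s: 1.1
tcp_pos: [487.0, 279.7, 231.0]
eef_rot: [-3.141, -0.0, 2.782]
contact_force: [0.5, 0.4, 0.2]
finger_gap: 85.4
grasp_force: 0.0
```

Request:
drive_tool:
  commands: [-0.44, -0.15, 0, 0, -0.88, -0.3, 0, 0, -0.88, -0.3, 0, -0.05, -0.88, -0.3, 0, -0.1, -0.88, -0.3, 0, -0.15, -0.88, -0.3, 0, -0.2, -0.88, -0.3, 0, -0.25, -0.88, -0.3, 0, -0.25]

```text
time_s: 2.1
tcp_pos: [557.7, 221.8, 231.0]
eef_rot: [3.142, -0.001, -2.717]
contact_force: [-0.6, -0.1, 0.3]
finger_gap: 85.2
grasp_force: 0.0
```

Request:
drive_tool:
  commands: [0, 0, 0.4, 0, 0, 0, 0.78, 0, 0, 0, 0.78, 0]
  grip: 0.5

```text
time_s: 2.48
tcp_pos: [556.6, 221.4, 150.8]
eef_rot: [3.141, -0.005, -2.719]
contact_force: [-0.7, -0.0, 1.0]
finger_gap: 42.6
grasp_force: 0.0
```

```bash
python3 - <<'E'
from h import *
o=status.get_obs();print(o["tcp_pos"],o["joint_pos"],o["finger_gap"])
s=imaging.read_camera("side")[215:275,255:325,::-1];t=imaging.read_camera("top")[180:260,165:245,::-1]
cv2.imwrite("pics/c2.png",np.hstack([cv2.resize(cv2.resize(s,None,fx=6,fy=6,interpolation=2),(420,360)),cv2.resize(t,(360,360),interpolation=2)]))
print(proj("side",np.array(o["tcp_pos"])))
E
```

```text
[556.61983889 221.38044963 150.79196935] [ 3.17414367e-01  4.83926376e-01  1.45972380e+00 -2.50782236e-05
  1.20328224e+00 -1.67576098e+00] 42.58623021622983
[288.80174389 239.90095399]
```

View pics/c2.png

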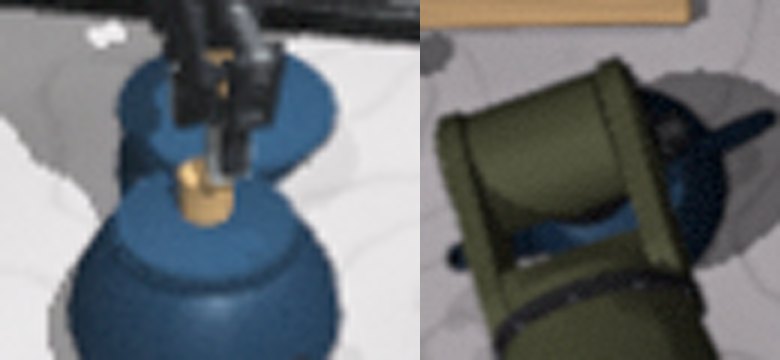

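The crop shows the near finger at about (232,170) straddling the knob at (205,190) with clearance, so alignment looks right. I'll descend.

Request:
drive_tool:
  commands: [0, 0, 0.1, 0, 0, 0, 0.2, 0, 0, 0, 0.31, 0, 0, 0, 0.31, 0]

```text
time_s: 3.08
tcp_pos: [557.4, 221.6, 121.2]
eef_rot: [3.141, -0.002, -2.716]
contact_force: [-0.1, -0.2, 0.5]
finger_gap: 42.9
grasp_force: 0.0
```

Request:
drive_tool:
  commands: [0, 0, 0, 0, 0, 0, 0, 0]
  grip: 0.39

```text
time_s: 3.32
tcp_pos: [558.0, 221.9, 122.7]
eef_rot: [-3.142, 0.001, -2.716]
contact_force: [-0.6, 0.2, -0.5]
finger_gap: 32.9
grasp_force: 0.0
```

Request:
drive_tool:
  commands: [0, 0, 0, 0, 0, 0, 0, 0]
  grip: 0.37

```text
time_s: 3.58
tcp_pos: [557.9, 221.8, 122.4]
eef_rot: [-3.142, 0.0, -2.716]
contact_force: [0.3, -0.6, 0.4]
finger_gap: 31.3
grasp_force: 0.0
```

Request:
drive_tool:
  commands: [0, 0, 0.02, 0, 0, 0, 0.04, 0, 0, 0, 0.04, 0]
  grip: 0.358

```text
time_s: 3.95
tcp_pos: [557.7, 221.8, 118.0]
eef_rot: [3.142, -0.0, -2.716]
contact_force: [0.2, 1.7, -0.5]
finger_gap: 30.7
grasp_force: 0.4
```

Request:
drive_tool:
  commands: [0, 0, 0, 0, 0, 0, 0, 0]
  grip: 0.345

```text
time_s: 4.2
tcp_pos: [557.8, 221.8, 118.2]
eef_rot: [3.142, -0.0, -2.716]
contact_force: [-0.7, 0.2, -0.4]
finger_gap: 29.6
grasp_force: 0.4
```

Request:
drive_tool:
  commands: [0, 0.007, 0, 0, 0, 0.007, 0, 0]

```text
time_s: 4.45
tcp_pos: [557.6, 222.4, 118.4]
eef_rot: [-3.141, 0.0, -2.716]
contact_force: [0.6, -0.3, 0.1]
finger_gap: 29.5
grasp_force: 0.0
```

Request:
drive_tool:
  commands: [0, 0, 0, 0, 0, 0, 0, 0]
  grip: 0.33

```text
time_s: 4.7
tcp_pos: [557.5, 222.4, 118.3]
eef_rot: [-3.142, 0.0, -2.716]
contact_force: [-0.4, -0.3, 1.2]
finger_gap: 27.9
grasp_force: 0.0
```

Request:
drive_tool:
  commands: [0, 0, 0, 0, 0, 0, 0, 0]
  grip: 0.32

```text
time_s: 4.95
tcp_pos: [557.5, 222.4, 118.3]
eef_rot: [-3.142, 0.0, -2.716]
contact_force: [-0.2, 0.1, 1.2]
finger_gap: 27.6
grasp_force: 10.4
```

Request:
drive_tool:
  commands: [0, 0, 0, 0, 0, 0, 0, 0, 0, 0, 0, 0.05, 0, 0, 0, 0.1, 0, 0, 0, 0.15, 0, 0, 0, 0.2, 0, 0, 0, 0.25, 0, 0, 0, 0.25]
  grip: 0.42

```text
time_s: 5.95
tcp_pos: [557.5, 222.4, 118.2]
eef_rot: [-3.142, -0.0, 2.783]
contact_force: [0.8, 0.6, 0.3]
finger_gap: 35.5
grasp_force: 0.0
```

Request:
drive_tool:
  commands: [0, 0, 0, 0.05, 0, 0, 0, 0.1, 0, 0, 0, 0.15, 0, 0, 0, 0.2, 0, 0, 0, 0.25, 0, 0, 0, 0.25]

```text
time_s: 6.7
tcp_pos: [557.5, 222.4, 118.3]
eef_rot: [-3.142, -0.0, 2.001]
contact_force: [0.1, -1.0, -0.4]
finger_gap: 35.5
grasp_force: 0.0
```

Request:
drive_tool:
  commands: [0, 0, 0, 0, 0, 0, 0, 0]
  grip: 0.375

```text
time_s: 6.95
tcp_pos: [557.5, 222.4, 118.3]
eef_rot: [3.142, 0.0, 1.999]
contact_force: [-0.5, -0.3, -0.2]
finger_gap: 31.9
grasp_force: 0.0
```

Request:
drive_tool:
  commands: [0, 0, 0, 0, 0, 0, 0, 0]
  grip: 0.358

```text
time_s: 7.2
tcp_pos: [557.6, 222.5, 118.3]
eef_rot: [3.141, -0.0, 1.997]
contact_force: [1.4, 2.0, -1.2]
finger_gap: 30.7
grasp_force: 0.6
```

Request:
drive_tool:
  commands: [0, 0.01, 0, 0, 0, 0.01, 0, 0]

```text
time_s: 7.45
tcp_pos: [558.4, 222.8, 118.2]
eef_rot: [-3.141, 0.0, 1.997]
contact_force: [0.2, 0.2, 0.6]
finger_gap: 30.6
grasp_force: 0.0
```

Request:
drive_tool:
  commands: [0, 0, 0, 0, 0, 0, 0, 0]
  grip: 0.34

```text
time_s: 7.7
tcp_pos: [558.4, 222.8, 118.3]
eef_rot: [-3.142, -0.0, 1.996]
contact_force: [-0.7, 0.4, -0.4]
finger_gap: 29.0
grasp_force: 0.0
```

Request:
drive_tool:
  commands: [0, 0, 0, 0, 0, 0, 0, 0]
  grip: 0.325

```text
time_s: 7.95
tcp_pos: [558.5, 222.9, 118.3]
eef_rot: [3.141, 0.0, 1.996]
contact_force: [0.4, 0.4, -0.2]
finger_gap: 28.2
grasp_force: 3.3
```

Request:
drive_tool:
  commands: [0, 0, 0, 0, 0, 0, 0, 0, 0, 0, 0, -0.05, 0, 0, 0, -0.1, 0, 0, 0, -0.15, 0, 0, 0, -0.2, 0, 0, 0, -0.25, 0, 0, 0, -0.25]
  grip: 0.42

```text
time_s: 8.95
tcp_pos: [558.4, 222.8, 118.3]
eef_rot: [-3.142, -0.0, 2.781]
contact_force: [-0.2, -0.3, 0.2]
finger_gap: 35.8
grasp_force: 0.0
```

Request:
drive_tool:
  commands: [0, 0, 0, -0.05, 0, 0, 0, -0.1, 0, 0, 0, -0.15, 0, 0, 0, -0.2, 0, 0, 0, -0.25, 0, 0, 0, -0.25]

```text
time_s: 9.7
tcp_pos: [558.4, 222.9, 118.3]
eef_rot: [-3.142, 0.0, -2.72]
contact_force: [0.4, 0.3, 0.0]
finger_gap: 35.6
grasp_force: 0.0
```

Request:
drive_tool:
  commands: [0, 0, 0, 0, 0, 0, 0, 0, 0, 0, 0, 0]
  grip: 0.33

```text
time_s: 10.07
tcp_pos: [558.4, 222.8, 118.3]
eef_rot: [-3.142, 0.0, -2.717]
contact_force: [-0.6, -0.8, -0.2]
finger_gap: 28.0
grasp_force: 0.0
```

Request:
drive_tool:
  commands: [0, 0, 0, 0, 0, 0, 0, 0, 0, 0, 0, 0]
  grip: 0.2

```text
time_s: 10.45
tcp_pos: [558.6, 222.9, 118.6]
eef_rot: [-3.142, 0.001, -2.716]
contact_force: [-1.2, -0.1, 3.7]
finger_gap: 26.3
grasp_force: 59.2
```

Request:
drive_tool:
  commands: [0, 0, -0.01, 0, 0, 0, -0.015, 0, 0, 0, -0.015, 0]

```text
time_s: 10.82
tcp_pos: [558.3, 222.8, 119.5]
eef_rot: [3.142, -0.001, -2.716]
contact_force: [0.0, 0.7, -2.6]
finger_gap: 25.9
grasp_force: 59.0
```

Request:
drive_tool:
  commands: [0, 0, -0.006, 0, 0, 0, -0.006, 0]

```text
time_s: 11.08
tcp_pos: [558.4, 222.9, 120.4]
eef_rot: [3.142, -0.0, -2.716]
contact_force: [0.8, 0.0, -2.5]
finger_gap: 25.9
grasp_force: 59.0
```

Request:
drive_tool:
  commands: [0, 0, -0.004, 0, 0, 0, -0.004, 0]

```text
time_s: 11.32
tcp_pos: [558.4, 222.8, 120.8]
eef_rot: [-3.142, 0.0, -2.716]
contact_force: [0.3, 0.1, -3.0]
finger_gap: 26.2
grasp_force: 59.0
```

Request:
drive_tool:
  commands: [0, 0, -0.003, 0, 0, 0, -0.003, 0]

```text
time_s: 11.58
tcp_pos: [558.4, 222.9, 121.1]
eef_rot: [3.142, 0.0, -2.716]
contact_force: [0.3, 0.3, -1.2]
finger_gap: 26.4
grasp_force: 59.1
```

Request:
drive_tool:
  commands: [0, 0, -0.003, 0, 0, 0, -0.003, 0]

```text
time_s: 11.82
tcp_pos: [558.4, 222.8, 121.1]
eef_rot: [3.142, -0.0, -2.716]
contact_force: [0.1, 0.2, -4.9]
finger_gap: 25.6
grasp_force: 59.2
```

Request:
drive_tool:
  commands: [0, 0, 0, 0, 0, 0, 0, 0]

```text
time_s: 12.08
tcp_pos: [558.3, 222.8, 121.1]
eef_rot: [3.142, -0.0, -2.716]
contact_force: [0.4, 0.6, -5.8]
finger_gap: 26.1
grasp_force: 59.3
```

Request:
drive_tool:
  commands: [0, 0, 0, 0.025, 0, 0, 0, 0.05, 0, 0, 0, 0.05]

```text
time_s: 12.45
tcp_pos: [558.3, 222.8, 121.2]
eef_rot: [-3.142, -0.001, -2.873]
contact_force: [0.2, -0.3, -6.2]
finger_gap: 25.7
grasp_force: 59.3
```

Request:
drive_tool:
  commands: [0, 0, 0, 0.025, 0, 0, 0, 0.05, 0, 0, 0, 0.05]

```text
time_s: 12.82
tcp_pos: [558.3, 222.8, 121.2]
eef_rot: [-3.142, -0.0, -3.028]
contact_force: [0.2, 0.4, -6.5]
finger_gap: 25.8
grasp_force: 59.3
```

Request:
drive_tool:
  commands: [0, 0, 0, 0.025, 0, 0, 0, 0.05, 0, 0, 0, 0.05]

```text
time_s: 13.2
tcp_pos: [558.3, 222.8, 121.2]
eef_rot: [-3.141, -0.0, 3.099]
contact_force: [-0.9, 1.2, -8.2]
finger_gap: 26.3
grasp_force: 59.4
```

Request:
drive_tool:
  commands: [0, 0, 0.003, 0.025, 0, 0, 0.003, 0.05, 0, 0, 0.003, 0.05]

```text
time_s: 13.58
tcp_pos: [558.5, 222.9, 121.2]
eef_rot: [3.141, 0.0, 2.942]
contact_force: [0.5, -0.2, -5.7]
finger_gap: 26.1
grasp_force: 59.5
```

Request:
drive_tool:
  commands: [0, 0, 0, 0.025, 0, 0, 0, 0.05, 0, 0, 0, 0.05]

```text
time_s: 13.95
tcp_pos: [558.5, 222.9, 121.2]
eef_rot: [3.141, 0.0, 2.785]
contact_force: [0.2, 0.3, -5.8]
finger_gap: 26.4
grasp_force: 59.5
```

Request:
drive_tool:
  commands: [0, 0, 0, 0.025, 0, 0, 0, 0.05, 0, 0, 0, 0.05]

```text
time_s: 14.32
tcp_pos: [558.5, 222.8, 121.2]
eef_rot: [3.141, 0.0, 2.628]
contact_force: [0.9, -0.6, -5.3]
finger_gap: 26.2
grasp_force: 59.6
```

Request:
drive_tool:
  commands: [0, 0, 0, 0.025, 0, 0, 0, 0.05, 0, 0, 0, 0.05]

```text
time_s: 14.7
tcp_pos: [558.5, 222.9, 121.1]
eef_rot: [3.141, 0.0, 2.471]
contact_force: [-0.3, 0.3, -6.2]
finger_gap: 26.0
grasp_force: 59.6
```

Request:
drive_tool:
  commands: [0, 0, 0, 0.025, 0, 0, 0, 0.05, 0, 0, 0, 0.05]

```text
time_s: 15.08
tcp_pos: [558.5, 222.8, 121.1]
eef_rot: [3.141, 0.0, 2.314]
contact_force: [-0.4, -0.0, -5.5]
finger_gap: 26.1
grasp_force: 59.6
```

Request:
drive_tool:
  commands: [0, 0, 0, 0.025, 0, 0, 0, 0.05, 0, 0, 0, 0.05]

```text
time_s: 15.45
tcp_pos: [558.5, 222.8, 121.2]
eef_rot: [3.141, 0.0, 2.157]
contact_force: [-0.0, 0.2, -4.4]
finger_gap: 26.0
grasp_force: 59.7
```

Request:
drive_tool:
  commands: [0, 0, 0, 0.025, 0, 0, 0, 0.05, 0, 0, 0, 0.05]

```text
time_s: 15.82
tcp_pos: [558.5, 222.9, 121.3]
eef_rot: [3.141, -0.0, 2.0]
contact_force: [-0.0, -0.2, -2.6]
finger_gap: 25.8
grasp_force: 59.9
```

Request:
drive_tool:
  commands: [0, 0, 0, 0.025, 0, 0, 0, 0.05, 0, 0, 0, 0.05]

```text
time_s: 16.2
tcp_pos: [558.6, 222.9, 121.4]
eef_rot: [3.141, -0.0, 1.843]
contact_force: [-0.1, 0.6, -2.4]
finger_gap: 26.1
grasp_force: 59.9
```

Request:
drive_tool:
  commands: [0, 0, 0, -0.02, 0, 0, -0.01, -0.02, 0, 0, -0.01, -0.02]

```text
time_s: 16.58
tcp_pos: [558.5, 222.9, 122.3]
eef_rot: [3.141, 0.0, 1.903]
contact_force: [-0.4, 0.2, -2.6]
finger_gap: 25.8
grasp_force: 59.9
```

Request:
drive_tool:
  commands: [0, 0, -0.01, 0, 0, 0, -0.01, 0]

```text
time_s: 16.82
tcp_pos: [558.5, 222.9, 123.2]
eef_rot: [3.141, 0.0, 1.902]
contact_force: [0.7, 0.6, -1.3]
finger_gap: 26.3
grasp_force: 59.9
```

Free of the ledge. I'll lift in steps.

Request:
drive_tool:
  commands: [0, 0, -0.02, 0, 0, 0, -0.04, 0, 0, 0, -0.06, 0, 0, 0, -0.06, 0]

```text
time_s: 17.32
tcp_pos: [558.5, 222.9, 129.3]
eef_rot: [3.141, 0.0, 1.902]
contact_force: [0.2, 0.2, -2.5]
finger_gap: 26.0
grasp_force: 59.9
```

Request:
drive_tool:
  commands: [0, 0, -0.04, 0, 0, 0, -0.08, 0, 0, 0, -0.14, 0, 0, 0, -0.2, 0, 0, 0, -0.2, 0]

```text
time_s: 17.95
tcp_pos: [558.7, 222.9, 149.8]
eef_rot: [3.14, -0.0, 1.902]
contact_force: [-0.5, 0.4, -1.7]
finger_gap: 25.9
grasp_force: 59.9
```

Request:
drive_tool:
  commands: [0, 0, -0.25, 0, 0, 0, -0.5, 0, 0, 0, -0.6, 0]

```text
time_s: 18.32
tcp_pos: [558.7, 222.9, 210.3]
eef_rot: [3.14, 0.0, 1.902]
contact_force: [0.3, -0.1, -2.7]
finger_gap: 26.3
grasp_force: 59.9
```

Request:
drive_tool:
  commands: [-0.2, -0.1, 0, 0, -0.5, -0.26, 0, 0, -0.785, -0.42, 0, 0]

```text
time_s: 18.7
tcp_pos: [543.4, 133.0, 207.8]
eef_rot: [-3.14, -0.0, 1.902]
contact_force: [-0.1, -0.7, -2.4]
finger_gap: 25.9
grasp_force: 59.9
```

Request:
drive_tool:
  commands: [-0.26, -0.14, 0, 0, -0.52, -0.28, 0, 0, -0.785, -0.42, 0, 0]

```text
time_s: 19.08
tcp_pos: [529.1, 45.2, 208.0]
eef_rot: [-3.14, -0.0, 1.902]
contact_force: [0.5, -0.5, -2.0]
finger_gap: 25.9
grasp_force: 59.9
```

Request:
drive_tool:
  commands: [-0.26, -0.14, 0, 0, -0.52, -0.28, 0, 0, -0.785, -0.42, 0, 0]

```text
time_s: 19.45
tcp_pos: [514.7, -42.5, 208.0]
eef_rot: [-3.14, -0.001, 1.902]
contact_force: [-0.5, 0.1, -1.9]
finger_gap: 26.4
grasp_force: 59.9
```

Request:
drive_tool:
  commands: [-0.26, -0.14, 0, 0, -0.52, -0.28, 0, 0, -0.785, -0.42, 0, 0]

```text
time_s: 19.82
tcp_pos: [500.5, -130.3, 208.0]
eef_rot: [-3.14, -0.001, 1.902]
contact_force: [0.3, 0.9, -1.5]
finger_gap: 26.1
grasp_force: 59.9
```

Request:
drive_tool:
  commands: [-0.26, -0.14, 0, 0, -0.52, -0.28, 0, 0, -0.7, -0.38, 0, 0, -0.785, -0.42, 0, 0, -0.785, -0.42, 0, 0]

```text
time_s: 20.45
tcp_pos: [487.1, -216.9, 208.5]
eef_rot: [-3.141, -0.001, 1.901]
contact_force: [-0.1, 0.3, -1.7]
finger_gap: 26.1
grasp_force: 59.9
```

```bash
python3 - <<'E'
from h import *
o=status.get_obs();print(o["tcp_pos"],o["eef_rot"],o["contact_force"])
s=imaging.read_camera("side")[:,:,::-1];t=imaging.read_camera("top")[:,:,::-1]
cv2.imwrite("pics/s3.png",s);cv2.imwrite("pics/t3.png",t)
cv2.imwrite("pics/c3.png",np.hstack([cv2.resize(s[150:300,230:390],(400,375),interpolation=2),cv2.resize(t[150:300,160:310],(375,375),interpolation=2)]))
E
```

```text
[ 487.07619973 -216.91062759  208.53796261] [-3.14100783e+00 -6.33084896e-04  1.90125799e+00] [-0.09768617  0.3101136  -1.69858667]
```

View pics/c3.png

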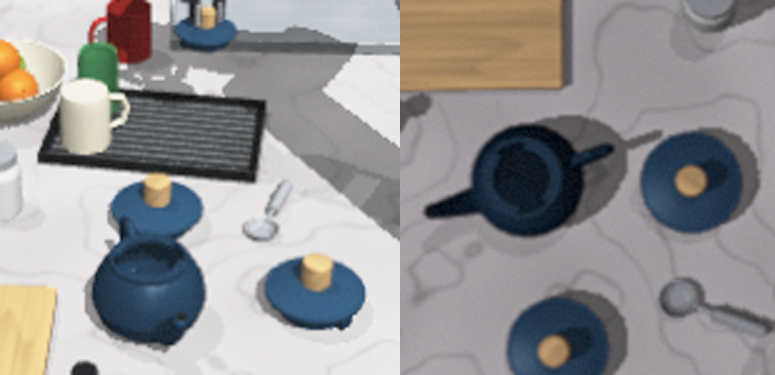

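The crop shows the pot open and still in place, at about (150,290) left and (525,180) right. The lid hangs level from the gripper, and the tray's near half is clear. I'll lower it.

Request:
drive_tool:
  commands: [0, 0, 0.3, 0, 0, 0, 0.65, 0, 0, 0, 1, 0]

```text
time_s: 20.92
tcp_pos: [487.7, -215.8, 108.2]
eef_rot: [3.141, 0.0, 1.903]
contact_force: [0.6, -0.9, -2.3]
finger_gap: 25.7
grasp_force: 59.9
```

Request:
drive_tool:
  commands: [0, 0, 0.2, 0, 0, 0, 0.4, 0, 0, 0, 0.5, 0, 0, 0, 0.56, 0, 0, 0, 0.56, 0, 0, 0, 0.56, 0]

```text
time_s: 21.68
tcp_pos: [487.8, -216.7, 53.7]
eef_rot: [3.141, 0.001, 1.902]
contact_force: [0.5, 0.3, -2.4]
finger_gap: 26.1
grasp_force: 59.9
```

Request:
drive_tool:
  commands: [0, 0, 0.02, 0, 0, 0, 0.04, 0, 0, 0, 0.06, 0, 0, 0, 0.08, 0, 0, 0, 0.09, 0, 0, 0, 0.09, 0]

```text
time_s: 22.42
tcp_pos: [487.5, -216.6, 44.0]
eef_rot: [-3.142, -0.0, 1.902]
contact_force: [-0.3, -0.2, -1.7]
finger_gap: 26.3
grasp_force: 59.9
```

Request:
drive_tool:
  commands: [0, 0, 0.01, 0, 0, 0, 0.01, 0]

```text
time_s: 22.68
tcp_pos: [487.5, -216.6, 43.0]
eef_rot: [-3.142, -0.0, 1.902]
contact_force: [-0.3, -0.5, -1.9]
finger_gap: 26.1
grasp_force: 59.9
```

Request:
drive_tool:
  commands: [0, 0, 0.005, 0, 0, 0, 0.005, 0]

```text
time_s: 22.92
tcp_pos: [487.5, -216.6, 42.6]
eef_rot: [3.142, 0.0, 1.902]
contact_force: [-0.0, 1.0, -2.5]
finger_gap: 25.8
grasp_force: 60.0
```

Request:
drive_tool:
  commands: [0, 0, 0.004, 0, 0, 0, 0.004, 0]

```text
time_s: 23.18
tcp_pos: [487.6, -216.6, 42.5]
eef_rot: [3.142, 0.0, 1.902]
contact_force: [-3.7, 0.8, 5.2]
finger_gap: 25.8
grasp_force: 60.5
```

Touchdown on the ribs. Now release gently.

Request:
drive_tool:
  commands: [0, 0, -0.002, 0, 0, 0, -0.002, 0, 0, 0, -0.002, 0]

```text
time_s: 23.55
tcp_pos: [487.6, -216.6, 42.5]
eef_rot: [3.142, 0.0, 1.902]
contact_force: [-3.1, 1.8, 5.9]
finger_gap: 26.0
grasp_force: 60.5
```

Request:
drive_tool:
  commands: [0, 0, 0, 0, 0, 0, 0, 0, 0, 0, 0, 0]
  grip: 0.42

```text
time_s: 23.92
tcp_pos: [487.5, -216.6, 42.3]
eef_rot: [-3.142, -0.0, 1.902]
contact_force: [-0.2, 0.9, 0.5]
finger_gap: 36.3
grasp_force: 0.0
```

Request:
drive_tool:
  commands: [0, 0, 0, 0, 0, 0, 0, 0, 0, 0, -0.1, 0, 0, 0, -0.3, 0, 0, 0, -0.6, 0, 0, 0, -1, 0]
  grip: 0.5

```text
time_s: 24.68
tcp_pos: [487.2, -216.4, 143.5]
eef_rot: [-3.141, -0.001, 1.902]
contact_force: [0.1, 0.3, 0.4]
finger_gap: 42.7
grasp_force: 0.0
```

Request:
drive_tool:
  commands: [0.3, 0, -0.3, 0, 0.6, 0, -0.4, 0, 0.9, 0, -0.4, 0, 0.9, 0, -0.4, 0]

```text
time_s: 25.18
tcp_pos: [458.0, -130.4, 183.4]
eef_rot: [3.141, 0.001, 1.904]
contact_force: [-0.0, -0.7, -0.2]
finger_gap: 42.9
grasp_force: 0.0
```

```bash
python3 - <<'E'
from h import *
o=status.get_obs();print(o["tcp_pos"],o["contact_force"])
s=imaging.read_camera("side")[:,:,::-1];t=imaging.read_camera("top")[:,:,::-1]
cv2.imwrite("pics/c4.png",np.hstack([cv2.resize(s[140:290,230:390],(400,375),interpolation=2),cv2.resize(t[150:300,250:400],(375,375),interpolation=2)]))
E
```

```text
[ 458.03624314 -130.35857037  183.41584751] [-0.00533152 -0.7029057  -0.23500497]
```

View pics/c4.png

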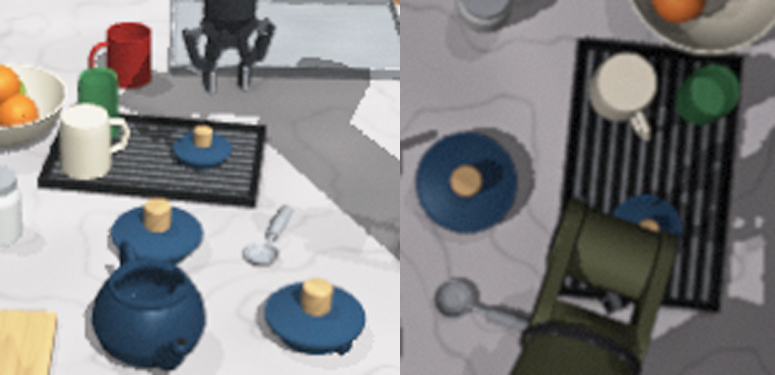

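The lid lies flat and knob up on the ribs of the empty half, at (202,148) in the left crop. The gripper is clear, and the pot and the other things are unmoved.

```bash
python3 -c "
from workcell import sign_off
print(sign_off())"
```

```text
the job is handed in; nothing more can be done
None
```

The lid is off the teapot and lies flat, knob up, on the ribs of the tray's empty half. In the last picture the pot and everything else stand where they were, and the job was handed in at about 25 s.

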